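# Start the cap bolt in a stained-glass lamp's threaded boss

## Robot

A 6-joint arm with a two-finger parallel gripper is mounted at the origin on the work surface. World frame = base frame: x ahead of the robot, y to its left, z up, the work surface at z = 0. Lengths are in m, angles in rad, forces in N, time in s.
With the tool pointing down it reaches from about 0.35 to 0.975 m from the base axis. Payload 4.9 kg.
Tool frame: the origin (TCP) lies between the finger pads, 19 mm behind the fingertips; this is the grasp point; z points along the fingers, y is the line along which they close (so a half turn about z gives the same grasp; the last joint's range is limited). The gripper opens to 85 mm and grips with 20 to 120 N. Pads are 22 mm wide; open, the fingers measure 114 mm over their backs; the gripper's body (76 mm by 85 mm) begins 54 mm behind the grasp point. The pads swing forward as they close: fully open they stand 13 mm farther back than shut.
Start: joints at [-1.416, 0.053, 1.613, -0, 1.476, -0.119], TCP at [0.169, -0.602, 0.25] pointing down, gripper open.
Joint ranges: [-3.01, 3.01], [-1.01, 2.22], [0.06, 2.58], [-1.02, 4.17], [0.09, 2.62], [-3.14, 3.14]. Speed limits (rad/s): [2.57, 2.57, 3.14, 3.14, 3.14, 3.14].

## Interface

Orientations are given as a unit quaternion [w, x, y, z].
In Python, from plant import manip, grab_frame, calibration, job_done gives the robot as it stands.
- The arm moves only by the tool send_rows, never from a script. Its argument "rows" is a list of rows, each an object of numbers: "x", "y", "z": the shift along the tool's x, y, z normalised to -1 to 1, where 1 is 15 cm; "wx", "wy", "wz": the turn, a rotation vector about the tool's x, y, z normalised to -1 to 1, where 1 is pi/4 rad; "hand": the opening, from -1 (shut) to 1 (fully open). In form: [{"x": .., "y": .., "z": .., "wx": .., "wy": .., "wz": .., "hand": ..}, ...]. A call has exactly 10 rows; each row shifts and turns the commanded pose from where the row before left it, along the tool's axes as they then stand; what a row does not reach is not made up. A row lasts 1/12 s, in which the tool goes at most 41.7 mm and 7.16 degrees, less where a joint would pass 70% of its speed; a pose out of reach is approached as far as the arm can. A call with a number of a shift or a turn outside -1 to 1 is refused whole. A call with a gripper value outside its range is refused whole. The fingers move at their own pace and stop on an object; the grip force is fixed at half the most. Time passes only in rows, so rows that do not move let the fingers close, or fill a call up. It gives the time, the measured TCP pose, the force, the opening and the grip force at its end, in the units of the state.
- manip.state(): the state, without advancing time (a new reading comes with each control period).
- grab_frame(name): name is "side" or "top"; returns the picture (384x512x3 uint8, blue, green, red); there is no depth.
- calibration(name): a dict with "camera_matrix" (3x3 intrinsics, pixels), "R" (3x3) and "t" (3): a world point X has camera coordinates R X + t. Camera axes: x right, y down, z forward; pixel columns grow to the right and rows downward; lengths in m; the calibration is good to about 2 mm. A picture is of the moment at which its call begins. calibration takes no time and is no camera call.
- job_done(): hands the job in; it is judged then, once.
The state is a dict: "time": time; "joint_pos": joint angles; "joint_vel": joint speeds; "joint_efforts": joint torques, N m; "tool_pos": TCP position; "tool_rot": TCP orientation; "contact_force": force on the tool from outside, world axes, zero at the start; "ft_torque": the same for the moment, N m; "gripper_width": opening from 0.0 (shut) to 1.0 (fully open); "grasp_force": force on a finger pad.
Only numpy, scipy, OpenCV 4.12 (cv2) and the standard library are available. Lean on these libraries where they do the work, as an engineer would, in place of code of your own. Each camera call takes 0.05 s, during which the arm holds its last target. There are 200 camera calls.

## Task

Push the green sprung jig arm down at its black rubber pad until the catch holds it by itself, so that the bolt under its brass knob stands on the lamp's threaded boss. Then turn the knob backward (anticlockwise from above) just until the bolt, and with it the red-and-white stem in the middle of the knob, drops by one thread into the thread start, and from there turn it forward (clockwise) one full turn. Finish while still gripping the knob, with the bolt started and the arm still latched, and do not disturb the stained-glass shade, the flux jar or the two loose brass parts on the jig board.

Things in the scene. Friction and masses are not known exactly. Their poses are not given: they have to be found in the camera images.
- jig: Lamp-assembly jig, screwed to the bench: plywood board 420 x 170 x 18 mm, two green posts, brass lamp clamped on it. Origin on the bench under the lamp's and bolt's axis, z up, x along the arm from hinge (x -190 mm, 134 mm up) to detent post (x 143 to 167, top 178 mm up). Arm latched: knob upright over this origin, the rest of the jig lower than 188 mm.
- press_arm (a joint): Green arm hinged about the jig's y axis, rad: 0 = up (sprung rest, 0.3 rad above level), grows as pushed down; latched and level at 0.300, stop at 0.308. At the pad it takes about 6 N, and 11 N to click past the catch (between 0.26 and 0.30); let go earlier it springs up. Latched it stays by itself; lifting its end with over 10 N would free it.
- press_pad (a point): Centre of the top face of the black rubber press pad, 44 x 44 mm, near the arm's free end. It swings with the arm: latched it is at (86, 0, 187) mm in the jig's frame; at rest 28 mm nearer to the hinge and 79 mm higher.
- knob_cap: Ridged round brass knob, 34 mm diameter, 32 mm tall, red line on top along its +x; origin at the centre of its underside, z along the bolt's axis (leans with the arm until latched). Latched: underside 195 mm, top 227 mm above the bench, 13 mm clear above the arm. Grip from above at any angle; it turns but does not rise or sink. 20 N of grip turns it.
- knob_grip (a point): Point on the knob's axis, 20 mm above its underside: a good TCP height for gripping; latched it is at (0, 0, 215) mm in the jig's frame.
- knob (a joint): Knob angle, rad, grows clockwise from above (forward, right-hand thread). Starts at 1.0 to 2.4; the thread start differs each time, 0.8 to 3.1 rad backward from there. Turns easily (0.06 N m) and stays where left.
- bolt (a joint): How far the bolt is out below the knob, m; it turns with the knob, a 5 N spring pushes it down. Pitch 8 mm. Arm up: hangs at 0.024. Latched: stands on the boss at 0.000 to 0.004, rising a little as it turns backward; at the thread start it drops, within 0.3 rad, to about 0.0077 (further back it rises again, 1.27 mm/rad). Forward it sinks 1.27 mm/rad: one turn gives about 0.0157.
- stem_top (a point): Top of the red-and-white stem, 8 mm diameter, part of the bolt, standing out of the middle of the knob: 22 mm above the knob's top when joint bolt is 0, 14 mm after the drop, 6 mm after one forward turn.
- boss_mouth (a point): Centre of the upper rim of the lamp's brass threaded boss (38 mm outside diameter), 138 mm above the bench on the jig's axis; the bolt goes into it. Fixed.
- shade: Eight-sided stained-glass lampshade, green, yellow and orange, 220 mm across and 138 mm tall, loose on the bench to the robot's left; origin under its centre. Fragile: leave alone.
- flux_jar: Jar with a red cap, 60 mm diameter, 75 mm tall, loose on the bench to the robot's right; origin under its centre. Leave alone.
- spare_finial: Small loose brass finial, 24 mm diameter, 34 mm tall, standing on the jig board; origin under its centre. Leave alone.
- lock_ring: Loose brass ring, 32 mm outside diameter, 7 mm high, lying on the jig board; origin under its centre. Leave alone.

How it is judged:
By the outcome, as a careful person would: the job done as asked, in the order asked, and still so for the second after the job is handed in, while the arm keeps its last pose, push and grip.
It also fails if it takes over 72 s, if anything falls off the work surface, if the arm or the gripper's body presses on something with over 40 N, if the wrist force passes 120 N, or if a joint passes its speed limit or range.

## Working session

There is one attempt and no reset: what is moved stays moved. The work goes in short steps, Python scripts to look and compute and a tool call to move; the robot and the scene stay as the last step left them, time stands still between calls to the robot, and variables do not carry over. Pictures are saved under pics/ and viewed, at most 10 in all, crops included, and the job is handed in when it is done.

Besides the shell and the picture viewer there is one more tool, called after "Request:" by a JSON object that holds its "fn" and its "kwargs". send_rows: Moves the arm, as the interface text tells. Scaled input: -1 to 1 covers 15 cm each way for a shift and pi/4 rad each way for a turn. Its arguments: {"type":"object","properties":{"rows":{"type":"array","items":{"type":"object","properties":{"x":{"type":"number","minimum":-1,"maximum":1},"y":{"type":"number","minimum":-1,"maximum":1},"z":{"type":"number","minimum":-1,"maximum":1},"wx":{"type":"number","minimum":-1,"maximum":1},"wy":{"type":"number","minimum":-1,"maximum":1},"wz":{"type":"number","minimum":-1,"maximum":1},"hand":{"type":"number"}}}}},"required":["rows"]}

```bash
mkdir -p pics; python3 - <<'E'
from plant import manip, grab_frame, calibration
import cv2
for n in("side","top"):
    cv2.imwrite(f"pics/{n}0.png",grab_frame(n)); c=calibration(n); print(n,c)
print(manip.state())
E
```

```text
side {'camera_matrix': array([[468.35085666,   0.        , 256.08181696],
       [  0.        , 468.35085666, 183.3406854 ],
       [  0.        ,   0.        ,   1.        ]]), 'R': array([[-0.68183682, -0.73129945,  0.01731062],
       [-0.37445648,  0.32860518, -0.86706457],
       [ 0.62839549, -0.59767863, -0.49789494]]), 't': array([0.40955478, 0.34601246, 1.1965756 ])}
top {'camera_matrix': array([[386.39445339,   0.        , 253.94979897],
       [  0.        , 386.39445339, 187.36030058],
       [  0.        ,   0.        ,   1.        ]]), 'R': array([[-0.02512882, -0.99965183, -0.00804688],
       [-0.9942412 ,  0.02583002, -0.10400597],
       [ 0.10417761,  0.00538699, -0.99454412]]), 't': array([0.0560226 , 0.57797162, 1.62052796])}
{'time': 0.1, 'joint_pos': array([-1.41596060e+00,  5.33185425e-02,  1.61414413e+00, -1.99302507e-07,
        1.47603320e+00, -1.18995901e-01]), 'joint_vel': array([ 0.00083801,  0.0004093 , -0.00324179,  0.00046481, -0.0014037 ,
       -0.00093943]), 'joint_efforts': array([ 6.15610952e-04, -3.94907355e+01, -3.71362817e+01, -1.20818640e-04,
        3.95176045e-03, -1.57546697e-05]), 'tool_pos': array([ 0.1689341 , -0.60118336,  0.24887627]), 'tool_rot': array([-9.51452582e-04,  9.90641213e-01,  1.36488393e-01, -1.71509834e-05]), 'contact_force': array([-0.43972459, -0.48104573,  0.03551698]), 'ft_torque': array([-0.01592488,  0.03939165, -0.06382821]), 'grasp_force': 0.0, 'gripper_width': 1.001408146489872}
```

View pics/side0.png

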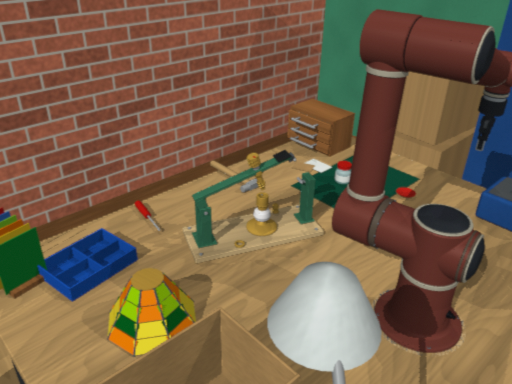

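View pics/top0.png

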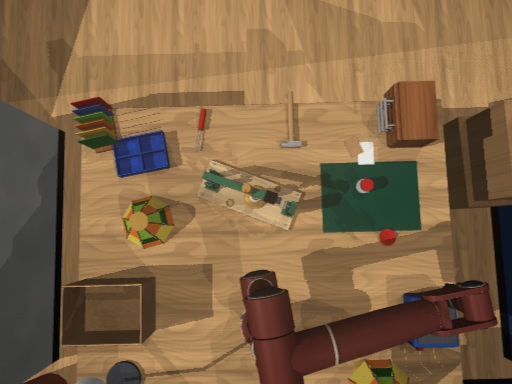

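The side view shows the jig with its hinge post at (203,225), knob (254,160), pad (284,155) and detent post (306,195). In the top view the hinge is at (210,180), knob (250,190), pad (272,197) and post (292,207). I'll zoom in on both.

```bash
python3 - <<'E'
import cv2,numpy as np
s=cv2.imread("pics/side0.png")[140:265,175:335];t=cv2.imread("pics/top0.png")[150:235,190:315]
a=cv2.resize(s,None,fx=3,fy=3,interpolation=cv2.INTER_CUBIC);b=cv2.resize(t,None,fx=2.5,fy=2.5,interpolation=cv2.INTER_CUBIC)
o=np.zeros((590,480,3),np.uint8);o[:375]=a;o[376:376+b.shape[0],:b.shape[1]]=b
cv2.imwrite("pics/z0.png",o)
E
```

```text
(no output)
```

View pics/z0.png

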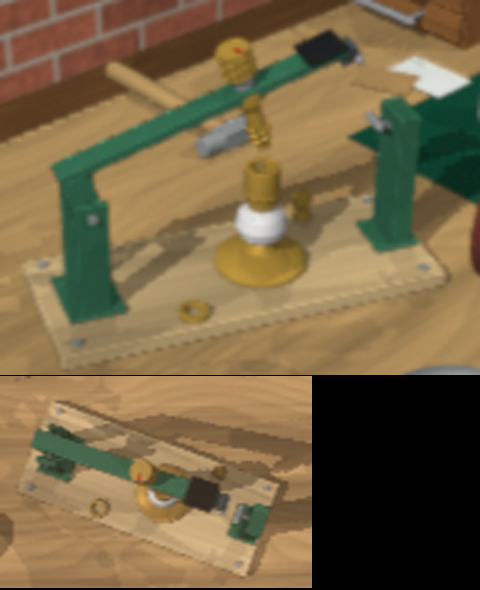

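The zoom shows the pad at side (282,156)/top (271,197), the knob top at side (254,155)/top (246,185), four board screws, and the boss mouth at side (262,194). Next I triangulate these.

```bash
cat > h.py <<'E'
import numpy as np,cv2
from plant import calibration
C={n:calibration(n) for n in("side","top")}
P={n:c["camera_matrix"]@np.c_[c["R"],c["t"]] for n,c in C.items()}
def tri(s,t):
    X=cv2.triangulatePoints(P["side"],P["top"],np.float64(s).reshape(2,1),np.float64(t).reshape(2,1));return (X[:3]/X[3]).ravel()
def ray(n,p,z):
    c=C[n];d=c["R"].T@np.linalg.inv(c["camera_matrix"])@np.r_[p,1.];o=-c["R"].T@c["t"];return o+d*(z-o[2])/d[2]
def proj(n,X):
    x=P[n]@np.r_[X,1.];return x[:2]/x[2]
E
python3 - <<'E'
from h import *
np.set_printoptions(precision=4,suppress=True)
S=lambda x,y:(175+(x+.5)/3-.5,140+(y+.5)/3-.5); T=lambda x,y:(190+(x+.5)/2.5-.5,150+(y-376+.5)/2.5-.5)
for n,s,t in [("pad",(322,47),(202,494)),("knobtop",(237,45),(141,464)),("scr hinge far",(43,264),(60,411)),("scr hinge near",(78,343),(29,487)),("scr post far",(366,198),(267,487)),("scr post near",(424,267),(238,565)),("ring",(195,311),(100,508)),("finial",(301,192),(219,471))]:
    X=tri(S(*s),T(*t));print(n,X,"err",proj("side",X)-S(*s),"tray",ray("top",T(*t),.018)[:2],"sray",ray("side",S(*s),.018)[:2])
print("boss",ray("side",S(262,164),.138))
# board colour mask in top
t=cv2.imread("pics/top0.png");c=t[150:235,190:315].copy()
lab=cv2.cvtColor(c,cv2.COLOR_BGR2HSV)
print(lab[(430-376)*2//5,(80*2)//5],lab[20,5],lab[50,20],lab[60,60])
E
```

```text
pad [ 0.517  -0.0205  0.2648] err [-0.3208 -0.0283] tray [ 0.5375 -0.0287] sray [ 0.8562 -0.3858]
knobtop [0.5576 0.0631 0.2796] err [-1.669  -0.2142] tray [0.592  0.0748] sray [ 0.9384 -0.3007]
scr hinge far [0.6873 0.2124 0.02  ] err [-0.1487 -0.0256] tray [0.6882 0.2132] sray [0.6893 0.2106]
scr hinge near [0.5557 0.2667 0.0209] err [-0.4166 -0.0658] tray [0.5573 0.2684] sray [0.5577 0.2638]
scr post far [ 0.5465 -0.1402  0.0212] err [0.0151 0.001 ] tray [ 0.5467 -0.1406] sray [ 0.5498 -0.144 ]
scr post near [ 0.414  -0.0868  0.0202] err [-0.1938 -0.0092] tray [ 0.4147 -0.0864] sray [ 0.4154 -0.0897]
ring [0.5175 0.1465 0.0208] err [-0.0679 -0.0082] tray [0.5179 0.1469] sray [0.5201 0.144 ]
finial [ 0.5723 -0.0579  0.0517] err [-0.194  -0.0175] tray [ 0.5764 -0.0591] sray [ 0.6086 -0.0969]
boss [0.5423 0.0326 0.138 ]
[ 17  98 182] [ 16 121 158] [ 17 105 156] [ 17 100 178]
```

Request:
{"fn": "send_rows", "kwargs": {"rows": [{"x":0.18,"y":-0.17,"z":-0.09,"hand":-1},{"x":0.18,"y":-0.17,"z":-0.09,"hand":-1},{"x":0.18,"y":-0.17,"z":-0.09,"hand":-1},{"x":0.18,"y":-0.17,"z":-0.09,"hand":-1},{"x":0.18,"y":-0.17,"z":-0.09,"hand":-1},{"x":0.18,"y":-0.17,"z":-0.09,"hand":-1},{"x":0.18,"y":-0.17,"z":-0.09,"hand":-1},{"x":0.18,"y":-0.17,"z":-0.09,"hand":-1},{"x":0.18,"y":-0.17,"hand":-1},{"x":0.18,"y":-0.17,"hand":-1}]}}

```text
invalid input at $.rows[0]: expected keys x, y, z, wx, wy, wz, hand
```

Request:
{"fn": "send_rows", "kwargs": {"rows": [{"x":0.18,"y":-0.17,"hand":-1},{"x":0.18,"y":-0.17,"hand":-1},{"x":0.18,"y":-0.17,"hand":-1},{"x":0.18,"y":-0.17,"hand":-1},{"x":0.18,"y":-0.17,"hand":-1},{"x":0.18,"y":-0.17,"hand":-1},{"x":0.18,"y":-0.17,"hand":-1},{"x":0.18,"y":-0.17,"hand":-1},{"wz":0.15,"hand":-1},{"wz":0.15,"hand":-1}]}}

```text
invalid input at $.rows[0]: expected keys x, y, z, wx, wy, wz, hand
```

Request:
{"fn": "send_rows", "kwargs": {"rows": [{"wz":0.15,"hand":-1},{"wz":0.15,"hand":-1},{"wz":0.15,"hand":-1},{"wz":0.15,"hand":-1},{"wz":0.1,"hand":-1},{"hand":-1},{"hand":-1},{"hand":-1},{"hand":-1},{"hand":-1}]}}

```text
invalid input at $.rows[0]: expected keys x, y, z, wx, wy, wz, hand
```

All keys are required in every row.

Request:
{"fn": "send_rows", "kwargs": {"rows": [{"x":0.18,"y":-0.17,"z":-0.09,"wx":0,"wy":0,"wz":0,"hand":-1},{"x":0.18,"y":-0.17,"z":-0.09,"wx":0,"wy":0,"wz":0,"hand":-1},{"x":0.18,"y":-0.17,"z":-0.09,"wx":0,"wy":0,"wz":0,"hand":-1},{"x":0.18,"y":-0.17,"z":-0.09,"wx":0,"wy":0,"wz":0,"hand":-1},{"x":0.18,"y":-0.17,"z":-0.09,"wx":0,"wy":0,"wz":0,"hand":-1},{"x":0.18,"y":-0.17,"z":-0.09,"wx":0,"wy":0,"wz":0,"hand":-1},{"x":0.18,"y":-0.17,"z":-0.09,"wx":0,"wy":0,"wz":0,"hand":-1},{"x":0.18,"y":-0.17,"z":-0.09,"wx":0,"wy":0,"wz":0,"hand":-1},{"x":0.18,"y":-0.17,"z":0,"wx":0,"wy":0,"wz":0,"hand":-1},{"x":0.18,"y":-0.17,"z":0,"wx":0,"wy":0,"wz":0,"hand":-1}]}}

```text
time: 0.93
tool_pos: [0.3606, -0.2817, 0.359]
tool_rot: [0.001, 0.991, 0.136, 0.001]
contact_force: [0.3, -0.5, 0.0]
gripper_width: 0.002
grasp_force: 0.0
```

Request:
{"fn": "send_rows", "kwargs": {"rows": [{"x":0.18,"y":-0.17,"z":0,"wx":0,"wy":0,"wz":0,"hand":-1},{"x":0.18,"y":-0.17,"z":0,"wx":0,"wy":0,"wz":0,"hand":-1},{"x":0.18,"y":-0.17,"z":0,"wx":0,"wy":0,"wz":0,"hand":-1},{"x":0.18,"y":-0.17,"z":0,"wx":0,"wy":0,"wz":0,"hand":-1},{"x":0.18,"y":-0.17,"z":0,"wx":0,"wy":0,"wz":0,"hand":-1},{"x":0.18,"y":-0.17,"z":0,"wx":0,"wy":0,"wz":0,"hand":-1},{"x":0.18,"y":-0.17,"z":0,"wx":0,"wy":0,"wz":0,"hand":-1},{"x":0.18,"y":-0.17,"z":0,"wx":0,"wy":0,"wz":0,"hand":-1},{"x":0,"y":0,"z":0,"wx":0,"wy":0,"wz":0.15,"hand":-1},{"x":0,"y":0,"z":0,"wx":0,"wy":0,"wz":0.15,"hand":-1}]}}

```text
time: 1.77
tool_pos: [0.5132, -0.0263, 0.3571]
tool_rot: [-0.0, 1.0, 0.018, -0.001]
contact_force: [-0.9, 0.1, 0.0]
gripper_width: 0.001
grasp_force: 0.0
```

Request:
{"fn": "send_rows", "kwargs": {"rows": [{"x":0,"y":0,"z":0,"wx":0,"wy":0,"wz":0.15,"hand":-1},{"x":0,"y":0,"z":0,"wx":0,"wy":0,"wz":0.15,"hand":-1},{"x":0,"y":0,"z":0,"wx":0,"wy":0,"wz":0.15,"hand":-1},{"x":0,"y":0,"z":0,"wx":0,"wy":0,"wz":0.15,"hand":-1},{"x":0,"y":0,"z":0,"wx":0,"wy":0,"wz":0.1,"hand":-1},{"x":0,"y":0,"z":0,"wx":0,"wy":0,"wz":0,"hand":-1},{"x":0,"y":0,"z":0,"wx":0,"wy":0,"wz":0,"hand":-1},{"x":0,"y":0,"z":0,"wx":0,"wy":0,"wz":0,"hand":-1},{"x":0,"y":0,"z":0,"wx":0,"wy":0,"wz":0,"hand":-1},{"x":0,"y":0,"z":0,"wx":0,"wy":0,"wz":0,"hand":-1}]}}

```text
time: 2.6
tool_pos: [0.5128, -0.0284, 0.358]
tool_rot: [-0.0, 0.968, -0.253, -0.0]
contact_force: [0.3, -0.4, -0.6]
gripper_width: 0.002
grasp_force: 0.0
```

```bash
cat >> h.py <<'E'
np.set_printoptions(precision=4,suppress=True)
def st():
    from plant import manip
    from scipy.spatial.transform import Rotation as Ro
    s=manip.state();q=s["tool_rot"];R=Ro.from_quat([q[1],q[2],q[3],q[0]]).as_matrix()
    print("t",round(s["time"],2),"p",s["tool_pos"],"q",s["joint_pos"],"F",s["contact_force"],"T",s["ft_torque"],"w",s["gripper_width"],"g",s["grasp_force"]);return s,R
def go(*tg):
    s,R=st();print("R",R.tolist());p=s["tool_pos"]
    for g in tg: print("->",g,"units",R.T@(np.array(g)-p)/.15);p=np.array(g)
O=np.array([.5395,.0325]);U=np.array([-.3714,-.9285])
def J(x,y,z): return np.r_[O+x*U+y*np.array([-U[1],U[0]]),z]
E
python3 - <<'E'
from h import *
from plant import grab_frame
# arc of the pad top: jig x -190, z 134
a=np.array([0,.05,.1,.15,.2,.25,.3]);pts=[]
for k in a:
    t=.3-k;x=276*np.cos(t)-53*np.sin(t)-190;z=276*np.sin(t)+53*np.cos(t)+134
    pts.append(J(x/1e3,0,z/1e3+.019))
go(J(.058,0,.31),*pts)
s=grab_frame("side")[120:260,190:330];t=grab_frame("top")[150:235,190:315]
o=np.zeros((420,800,3),np.uint8);o[:,:420]=cv2.resize(s,None,fx=3,fy=3);o[:255,420:795]=cv2.resize(t,None,fx=3,fy=3)
cv2.imwrite("pics/z1.png",o)
E
```

```text
t 2.6 p [ 0.5128 -0.0284  0.358 ] q [-0.2003 -0.257   1.7234  0.      1.6752  1.8813] F [ 0.3049 -0.3882 -0.6067] T [-0.0383 -0.0002  0.0209] w 0.002042259230610778 g 0.0
R [[0.8723317015660108, -0.48891450774207496, -8.100785507678172e-05], [-0.4889145055027256, -0.8723317053264863, 4.681035587783456e-05], [-9.355198246521271e-05, -1.2282419871207364e-06, -0.9999999956232588]]
-> [ 0.518  -0.0214  0.31  ] units [ 0.0073 -0.0579  0.3197]
-> [ 0.518  -0.0214  0.2852] units [0.     0.0001 0.1654]
-> [ 0.5156 -0.0272  0.2726] units [0.0055 0.0416 0.0837]
-> [ 0.5135 -0.0325  0.2598] units [0.0049 0.0374 0.0857]
-> [ 0.5117 -0.0371  0.2466] units [0.0044 0.0331 0.0875]
-> [ 0.51   -0.0412  0.2333] units [0.0038 0.0288 0.0891]
-> [ 0.5087 -0.0446  0.2197] units [0.0032 0.0243 0.0904]
-> [ 0.5076 -0.0474  0.206 ] units [0.0026 0.0198 0.0915]
```

View pics/z1.png

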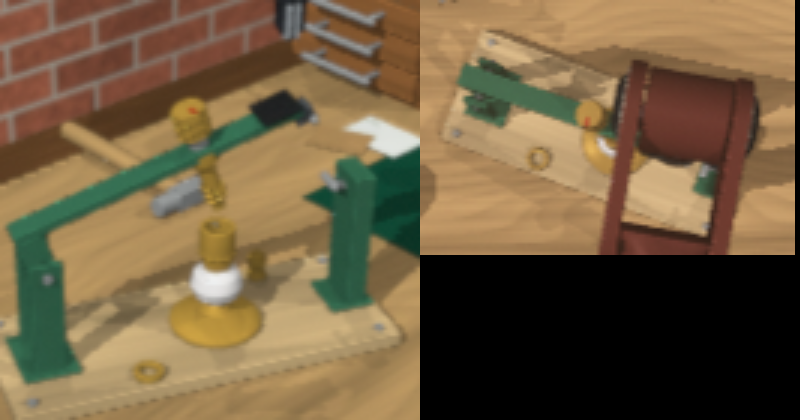

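The fingers stand over the pad (pad at about (280,105) in the crop, fingers at (290,15) above it). Now I press along the arc.

Request:
{"fn": "send_rows", "kwargs": {"rows": [{"x":0.007,"y":-0.03,"z":0.14,"wx":0,"wy":0,"wz":0,"hand":-1},{"x":0,"y":-0.028,"z":0.14,"wx":0,"wy":0,"wz":0,"hand":-1},{"x":0,"y":0,"z":0.12,"wx":0,"wy":0,"wz":0,"hand":-1},{"x":0,"y":0,"z":0.045,"wx":0,"wy":0,"wz":0,"hand":-1},{"x":0,"y":0,"z":0.04,"wx":0,"wy":0,"wz":0,"hand":-1},{"x":0.003,"y":0.021,"z":0.042,"wx":0,"wy":0,"wz":0,"hand":-1},{"x":0.003,"y":0.021,"z":0.042,"wx":0,"wy":0,"wz":0,"hand":-1},{"x":0.003,"y":0.019,"z":0.043,"wx":0,"wy":0,"wz":0,"hand":-1},{"x":0.002,"y":0.019,"z":0.043,"wx":0,"wy":0,"wz":0,"hand":-1},{"x":0.002,"y":0.017,"z":0.044,"wx":0,"wy":0,"wz":0,"hand":-1}]}}

```text
time: 3.53
tool_pos: [0.5128, -0.0354, 0.2533]
tool_rot: [-0.0, 0.967, -0.253, 0.001]
contact_force: [1.4, 1.3, 1.7]
gripper_width: 0.001
grasp_force: 0.6
```

```bash
python3 - <<'E'
from h import *
go(J(.086,0,.206))
E
```

```text
t 3.53 p [ 0.5128 -0.0354  0.2533] q [-0.2139 -0.22    1.8639  0.0001  1.496   1.8688] F [1.4003 1.276  1.708 ] T [-0.0063 -0.1233  0.0214] w 0.0014514169150317566 g 0.5734976870007813
R [[0.8718342323072674, -0.4897982665134828, 0.0016521191194889548], [-0.4897984708426978, -0.871835629093038, -0.0003062745530086538], [0.001590389057017119, -0.0005421847785781231, -0.9999985883481601]]
-> [ 0.5076 -0.0474  0.206 ] units [0.0078 0.0866 0.3154]
```

Request:
{"fn": "send_rows", "kwargs": {"rows": [{"x":0.001,"y":0.015,"z":0.044,"wx":0,"wy":0,"wz":0,"hand":-1},{"x":0.001,"y":0.014,"z":0.044,"wx":0,"wy":0,"wz":0,"hand":-1},{"x":0.001,"y":0.013,"z":0.045,"wx":0,"wy":0,"wz":0,"hand":-1},{"x":0.001,"y":0.012,"z":0.045,"wx":0,"wy":0,"wz":0,"hand":-1},{"x":0.001,"y":0.011,"z":0.035,"wx":0,"wy":0,"wz":0,"hand":-1},{"x":0.001,"y":0.01,"z":0.03,"wx":0,"wy":0,"wz":0,"hand":-1},{"x":0.001,"y":0.008,"z":0.02,"wx":0,"wy":0,"wz":0,"hand":-1},{"x":0,"y":0,"z":0.02,"wx":0,"wy":0,"wz":0,"hand":-1},{"x":0,"y":0,"z":0.015,"wx":0,"wy":0,"wz":0,"hand":-1},{"x":0,"y":0,"z":0,"wx":0,"wy":0,"wz":0,"hand":-1}]}}

```text
time: 4.37
tool_pos: [0.5081, -0.0466, 0.2104]
tool_rot: [0.0, 0.967, -0.253, 0.001]
contact_force: [-0.8, -0.2, 9.2]
gripper_width: 0.002
grasp_force: 4.3
```

```bash
python3 - <<'E'
from h import *
from plant import grab_frame
go(J(.086,0,.204))
s=grab_frame("side")[140:265,175:335]
cv2.imwrite("pics/z2.png",cv2.resize(s,None,fx=4,fy=4))
E
```

```text
t 4.37 p [ 0.5081 -0.0466  0.2104] q [-0.2373 -0.2005  1.9195 -0.0001  1.4201  1.845 ] F [-0.8142 -0.1879  9.2409] T [-0.0022  0.2541 -0.0128] w 0.0015985264591209616 g 4.269916421617381
R [[0.8720135837318141, -0.4894759505089669, 0.002367205217447062], [-0.4894757534660847, -0.8720166252334041, -0.0007014879568747168], [0.0024076037894149383, -0.0005469825301997174, -0.9999969521224077]]
-> [ 0.5076 -0.0474  0.204 ] units [-0.0008  0.0062  0.0424]
```

View pics/z2.png

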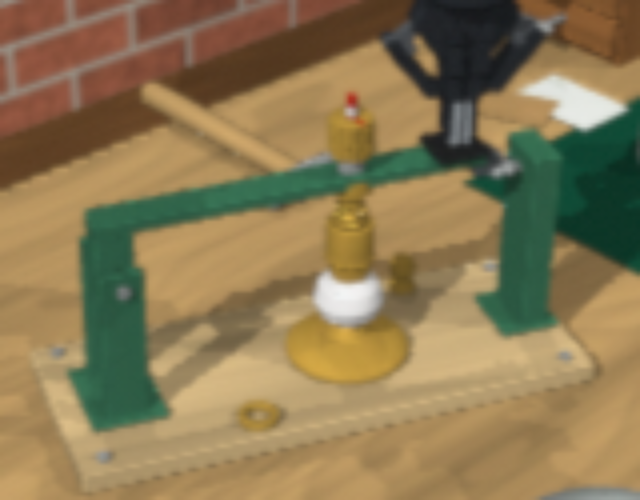

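The arm is nearly level, the stem has risen at (351,105), and the hook at (503,168) is just at the catch. I'll push a little further.

Request:
{"fn": "send_rows", "kwargs": {"rows": [{"x":0,"y":0.002,"z":0.01,"wx":0,"wy":0,"wz":0,"hand":-1},{"x":0,"y":0.002,"z":0.01,"wx":0,"wy":0,"wz":0,"hand":-1},{"x":0,"y":0.002,"z":0.01,"wx":0,"wy":0,"wz":0,"hand":-1},{"x":0,"y":0,"z":0.007,"wx":0,"wy":0,"wz":0,"hand":-1},{"x":0,"y":0,"z":0,"wx":0,"wy":0,"wz":0,"hand":-1},{"x":0,"y":0,"z":0,"wx":0,"wy":0,"wz":0,"hand":-1},{"x":0,"y":0,"z":0,"wx":0,"wy":0,"wz":0,"hand":-1},{"x":0,"y":0,"z":0,"wx":0,"wy":0,"wz":0,"hand":-1},{"x":0,"y":0,"z":0,"wx":0,"wy":0,"wz":0,"hand":-1},{"x":0,"y":0,"z":0,"wx":0,"wy":0,"wz":0,"hand":-1}]}}

```text
time: 5.25
tool_pos: [0.5076, -0.0477, 0.2043]
tool_rot: [0.0, 0.967, -0.253, 0.001]
contact_force: [0.6, -1.2, 6.7]
gripper_width: -0.0
grasp_force: 3.2
```

Request:
{"fn": "send_rows", "kwargs": {"rows": [{"x":0,"y":0,"z":-0.02,"wx":0,"wy":0,"wz":0,"hand":-1},{"x":0,"y":0,"z":-0.03,"wx":0,"wy":0,"wz":0,"hand":-1},{"x":0,"y":0,"z":-0.06,"wx":0,"wy":0,"wz":0,"hand":-1},{"x":0,"y":0,"z":-0.15,"wx":0,"wy":0,"wz":0,"hand":-1},{"x":0,"y":0,"z":-0.2,"wx":0,"wy":0,"wz":0,"hand":0.4},{"x":0,"y":0,"z":-0.2,"wx":0,"wy":0,"wz":0,"hand":0.4},{"x":0,"y":0,"z":-0.12,"wx":0,"wy":0,"wz":0,"hand":0.4},{"x":0,"y":0,"z":0,"wx":0,"wy":0,"wz":0,"hand":0.4},{"x":0,"y":0,"z":0,"wx":0,"wy":0,"wz":0,"hand":0.4},{"x":0,"y":0,"z":0,"wx":0,"wy":0,"wz":0,"hand":0.4}]}}

```text
time: 6.08
tool_pos: [0.5063, -0.047, 0.3185]
tool_rot: [0.0, 0.967, -0.253, -0.001]
contact_force: [-0.0, 0.3, -0.7]
gripper_width: 0.701
grasp_force: 0.0
```

```bash
python3 - <<'E'
from h import *
from plant import grab_frame
go(J(0,0,.30),J(0,0,.215))
f=grab_frame("side");t=grab_frame("top");cv2.imwrite("pics/side3.png",f);cv2.imwrite("pics/top3.png",t)
o=np.zeros((500,790,3),np.uint8);o[:,:520]=cv2.resize(f[140:265,195:325],None,fx=4,fy=4);o[:255,520:790]=cv2.resize(t[150:235,205:295],None,fx=3,fy=3)
cv2.imwrite("pics/z3.png",o)
E
```

```text
t 6.08 p [ 0.5063 -0.047   0.3185] q [-0.239  -0.26    1.7901 -0.      1.6139  1.8434] F [-0.0488  0.3438 -0.6581] T [ 0.0124 -0.0329  0.0377] w 0.701136572511471 g 0.0
R [[0.8719639715228309, -0.4895646455515018, -0.0023000417744533717], [-0.489564780065336, -0.8719667606241266, 0.0005426658698477268], [-0.002271229999595174, 0.0006528343583690343, -0.9999972076568961]]
-> [0.5395 0.0325 0.3   ] units [-0.0662 -0.5704  0.1228]
-> [0.5395 0.0325 0.215 ] units [ 0.0013 -0.0004  0.5667]
```

View pics/z3.png

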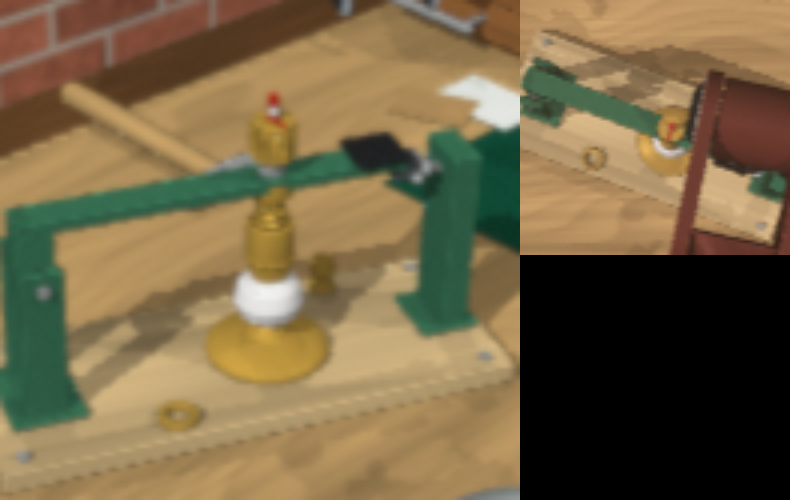

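Latched: the arm is level, the hook is at the catch (425,168) and the stem stands proud at (273,97). In the top crop the knob disc is at about (674,122). I'll refine the knob centre.

```bash
python3 - <<'E'
from h import *
s=cv2.imread("pics/side3.png");t=cv2.imread("pics/top3.png")
def brass(im,x0,x1,y0,y1,):
    h=cv2.cvtColor(im[y0:y1,x0:x1],cv2.COLOR_BGR2HSV)
    return cv2.inRange(h,(12,130,90),(30,255,255))
m=brass(s,250,280,160,182);print("\n".join("%d "%(160+i)+"".join("#" if v else "." for v in r) for i,r in enumerate(m)))
r=cv2.cvtColor(s[155:182,250:280],cv2.COLOR_BGR2HSV);red=((r[...,0]<8)|(r[...,0]>172))&(r[...,1]>130);y,x=np.where(red);print("red",list(zip(x+250,y+155)))
m=brass(t,240,270,180,206);print("\n".join("%d "%(180+i)+"".join("#" if v else "." for v in r) for i,r in enumerate(m)))
r=cv2.cvtColor(t[180:206,240:270],cv2.COLOR_BGR2HSV);red=((r[...,0]<8)|(r[...,0]>172))&(r[...,1]>130);y,x=np.where(red);print("red",list(zip(x+240,y+180)))
print("pred O:",[proj("side",J(0,0,z)) for z in(.195,.227,.249)],[proj("top",J(0,0,z)) for z in(.195,.227)])
print(ray("top",(256.3,190.7),.227),ray("side",(263,170.2),.227),ray("side",(263.2,164),.249))
E
```

```text
160 ..............................
161 ..............................
162 ............##................
163 ...........#..#...............
164 ...........#...#..............
165 ...........#...#..............
166 ...........#..................
167 .........##.....#.............
168 ........####...####...........
169 .......#####...####...........
170 .......######..#####..........
171 .......#############..........
172 ......##############..........
173 ......##############..........
174 .......#############..........
175 .......#############..........
176 ......##############..........
177 .......############...........
178 ........###########...........
179 .........#########............
180 ..........#######.............
181 ..............................
red [(np.int64(262), np.int64(164)), (np.int64(263), np.int64(164)), (np.int64(262), np.int64(165)), (np.int64(263), np.int64(165)), (np.int64(262), np.int64(169)), (np.int64(263), np.int64(169))]
180 ..............................
181 ..............................
182 ..............................
183 ........................
[... 3857 characters left out ...]
.int64(265), np.int64(202)), (np.int64(266), np.int64(202)), (np.int64(263), np.int64(203)), (np.int64(264), np.int64(203)), (np.int64(265), np.int64(203)), (np.int64(266), np.int64(203)), (np.int64(262), np.int64(204)), (np.int64(263), np.int64(204)), (np.int64(264), np.int64(204)), (np.int64(265), np.int64(204)), (np.int64(266), np.int64(204)), (np.int64(262), np.int64(205)), (np.int64(263), np.int64(205)), (np.int64(264), np.int64(205)), (np.int64(265), np.int64(205))]
pred O: [array([263.1156, 178.5866]), array([263.3804, 169.2713]), array([263.5659, 162.7435])] [array([256.1405, 193.1281]), array([256.12  , 192.3684])]
[0.5458 0.0317 0.227 ] [0.536  0.0374 0.227 ] [0.5344 0.0389 0.249 ]
```

Request:
{"fn": "send_rows", "kwargs": {"rows": [{"x":-0.022,"y":-0.19,"z":0.04,"wx":0,"wy":0,"wz":0,"hand":0.4},{"x":-0.022,"y":-0.19,"z":0.04,"wx":0,"wy":0,"wz":0,"hand":0.4},{"x":-0.022,"y":-0.19,"z":0.04,"wx":0,"wy":0,"wz":0,"hand":0.4},{"x":0,"y":0,"z":0,"wx":0,"wy":0,"wz":0,"hand":0.4},{"x":0,"y":0,"z":0.1,"wx":0,"wy":0,"wz":0,"hand":0.4},{"x":0,"y":0,"z":0.15,"wx":0,"wy":0,"wz":0,"hand":0.4},{"x":0,"y":0,"z":0.15,"wx":0,"wy":0,"wz":0,"hand":0.4},{"x":0,"y":0,"z":0.1,"wx":0,"wy":0,"wz":0,"hand":0.4},{"x":0,"y":0,"z":0.07,"wx":0,"wy":0,"wz":0,"hand":0.4},{"x":0,"y":0,"z":0,"wx":0,"wy":0,"wz":0,"hand":0.4}]}}

```text
time: 7.02
tool_pos: [0.538, 0.0321, 0.2123]
tool_rot: [0.001, 0.967, -0.253, -0.003]
contact_force: [0.1, -0.4, -0.3]
gripper_width: 0.701
grasp_force: 0.0
```

```bash
python3 - <<'E'
from h import *
go(J(0,0,.215))
E
```

```text
t 7.02 p [0.538  0.0321 0.2123] q [-0.0784 -0.1232  1.8478 -0.0002  1.4239  2.0043] F [ 0.0512 -0.3673 -0.3487] T [ 0.0067 -0.0381  0.0088] w 0.7014398541763185 g 0.0
R [[0.8718366991286364, -0.4897472749161507, -0.006955340731236041], [-0.48975693890725597, -0.8718589420794498, 0.00035483559133817934], [-0.006237855775638696, 0.003097067694901483, -0.9999757483694369]]
-> [0.5395 0.0325 0.215 ] units [ 0.0074 -0.007  -0.0178]
```

Request:
{"fn": "send_rows", "kwargs": {"rows": [{"x":0.007,"y":-0.007,"z":-0.018,"wx":0,"wy":0,"wz":0,"hand":0.2},{"x":0,"y":0,"z":0,"wx":0,"wy":0,"wz":0,"hand":0},{"x":0,"y":0,"z":0,"wx":0,"wy":0,"wz":0,"hand":-0.1},{"x":0,"y":0,"z":0,"wx":0,"wy":0,"wz":0,"hand":-0.2},{"x":0,"y":0,"z":0,"wx":0,"wy":0,"wz":0,"hand":-1},{"x":0,"y":0,"z":0,"wx":0,"wy":0,"wz":0,"hand":-1},{"x":0,"y":0,"z":0,"wx":0,"wy":0,"wz":0,"hand":-1},{"x":0,"y":0,"z":0,"wx":0,"wy":0,"wz":0,"hand":-1},{"x":0,"y":0,"z":0,"wx":0,"wy":0,"wz":0,"hand":-1},{"x":0,"y":0,"z":0,"wx":0,"wy":0,"wz":0,"hand":-1}]}}

```text
time: 7.85
tool_pos: [0.5429, 0.0332, 0.2213]
tool_rot: [-0.001, 0.967, -0.253, 0.002]
contact_force: [2.3, 4.3, 5.5]
gripper_width: 0.38
grasp_force: 59.2
```

```bash
cat >> h.py <<'E'
def stem(tag):
    "rows of the stem above the knob in the side view, top down, along its columns"
    from plant import grab_frame
    f=grab_frame("side");cv2.imwrite(f"pics/{tag}.png",f);return f
E
python3 - <<'E'
from h import *
go(J(0,0,.215))
f=stem("g0");print(f[158:174,258:269].tolist()[0][:2])
o=cv2.resize(f[130:200,225:300],None,fx=8,fy=8,interpolation=cv2.INTER_CUBIC);cv2.imwrite("pics/z4.png",o)
E
```

```text
t 7.85 p [0.5429 0.0332 0.2213] q [-0.0765 -0.1251  1.8343  0.0014  1.4279  2.0056] F [2.34   4.2866 5.4608] T [ 0.6726 -0.3509 -0.0219] w 0.3799916097218934 g 59.18675422668457
R [[0.87199619489782, -0.48949133374022524, 0.004568399822571803], [-0.4895004632548978, -0.8720023665086297, 0.0010813309344450007], [0.0034543533351241696, -0.003179150289743835, -0.9999889801625174]]
-> [0.5395 0.0325 0.215 ] units [-0.0179  0.0154  0.0422]
[[40, 37, 34], [47, 52, 57]]
```

View pics/z4.png

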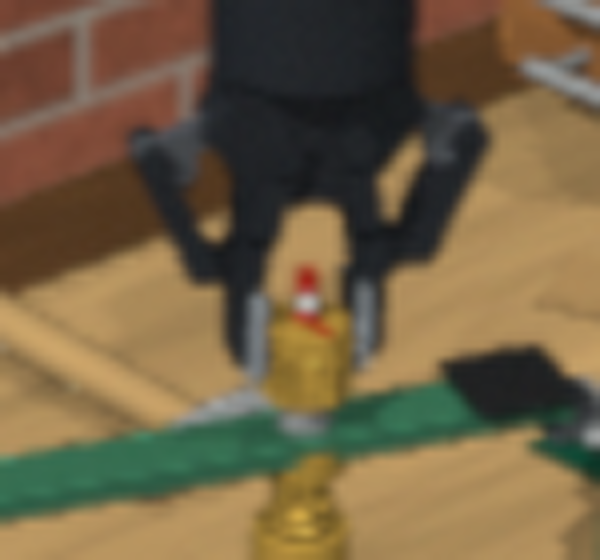

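The knob is gripped: the stem tip is at (306,270) in the crop, red over white, between the pads. The finger line lies across the view, so the stem stays visible for about 0.6 rad of turning this way. I'll turn back in short steps and measure the stem each time.

Request:
{"fn": "send_rows", "kwargs": {"rows": [{"x":-0.017,"y":0,"z":0,"wx":0,"wy":0,"wz":0,"hand":-1},{"x":0,"y":0,"z":0,"wx":0,"wy":0,"wz":-0.1,"hand":-1},{"x":0,"y":0,"z":0,"wx":0,"wy":0,"wz":-0.1,"hand":-1},{"x":0,"y":0,"z":0,"wx":0,"wy":0,"wz":-0.1,"hand":-1},{"x":0,"y":0,"z":0,"wx":0,"wy":0,"wz":-0.1,"hand":-1},{"x":0,"y":0,"z":0,"wx":0,"wy":0,"wz":-0.1,"hand":-1},{"x":0,"y":0,"z":0,"wx":0,"wy":0,"wz":-0.1,"hand":-1},{"x":0,"y":0,"z":0,"wx":0,"wy":0,"wz":-0.1,"hand":-1},{"x":0,"y":0,"z":0,"wx":0,"wy":0,"wz":-0.1,"hand":-1},{"x":0,"y":0,"z":0,"wx":0,"wy":0,"wz":0,"hand":-1}]}}

```text
time: 8.73
tool_pos: [0.5431, 0.0358, 0.2215]
tool_rot: [-0.002, 0.998, 0.06, 0.006]
contact_force: [12.9, 7.9, 0.3]
gripper_width: 0.381
grasp_force: 59.7
```

```bash
cat >> h.py <<'E'
def look(tag,x=263):
    s,R=st();print("off O",s["tool_pos"]-J(0,0,.215),"finger deg",np.degrees(np.arctan2(R[1,1],R[0,1]))%180)
    f=stem(tag).astype(float);c=f[156:174,x-1:x+2].mean(1)   # B,G,R per row
    g=cv2.imread(f"pics/{tag}.png")[156:174,256:271].astype(float);r=np.clip(g[...,2]-1.0*np.maximum(g[...,1],g[...,0])-60,0,None)
    yy,xx=np.mgrid[156:174,256:271];top=r*(yy<169)
    print("red tip rows",np.round(r.max(1)).astype(int).tolist())
    w=g.min(2);print("white rows  ",np.round(w[:,4:11].max(1)).astype(int).tolist())
E
python3 - <<'E'
from h import *
import h
f=cv2.imread("pics/g0.png")
h.stem,old=lambda t:f,h.stem
look("g0");h.stem=old;look("g1")
E
```

```text
t 8.73 p [0.5431 0.0358 0.2215] q [-0.0735 -0.1294  1.838   0.0056  1.4213  1.3765] F [12.9176  7.9005  0.3344] T [ 1.4445 -1.9577 -0.0336] w 0.38062858957426343 g 59.65937554836273
off O [0.0036 0.0033 0.0065] finger deg 96.87437372328343
red tip rows [0, 0, 0, 0, 0, 0, 0, 17, 48, 54, 7, 0, 0, 22, 26, 19, 0, 0]
white rows   [90, 94, 96, 96, 96, 96, 95, 94, 93, 92, 93, 168, 158, 74, 54, 59, 59, 54]
t 8.73 p [0.5431 0.0358 0.2215] q [-0.0735 -0.1294  1.838   0.0056  1.4213  1.3765] F [12.9176  7.9005  0.3344] T [ 1.4445 -1.9577 -0.0336] w 0.38062858957426343 g 59.65937554836273
off O [0.0036 0.0033 0.0065] finger deg 96.87437372328343
red tip rows [0, 0, 0, 0, 0, 0, 0, 1, 27, 17, 0, 0, 0, 1, 17, 0, 0, 0]
white rows   [41, 51, 38, 36, 41, 60, 55, 28, 27, 27, 70, 117, 109, 86, 93, 95, 111, 115]
```

Request:
{"fn": "send_rows", "kwargs": {"rows": [{"x":0,"y":0,"z":0,"wx":0,"wy":0,"wz":0,"hand":0.2},{"x":0,"y":0,"z":0,"wx":0,"wy":0,"wz":0,"hand":0.2},{"x":0,"y":0,"z":0,"wx":0,"wy":0,"wz":0,"hand":0.2},{"x":0,"y":0,"z":0,"wx":0,"wy":0,"wz":0.15,"hand":0.2},{"x":0,"y":0,"z":0,"wx":0,"wy":0,"wz":0.15,"hand":0.2},{"x":0,"y":0,"z":0,"wx":0,"wy":0,"wz":0.15,"hand":0.2},{"x":0,"y":0,"z":0,"wx":0,"wy":0,"wz":0.15,"hand":0.2},{"x":0,"y":0,"z":0,"wx":0,"wy":0,"wz":0.15,"hand":0.2},{"x":0,"y":0,"z":0,"wx":0,"wy":0,"wz":0.15,"hand":0.2},{"x":0,"y":0,"z":0,"wx":0,"wy":0,"wz":0.15,"hand":0.2}]}}

```text
time: 9.62
tool_pos: [0.5387, 0.0335, 0.2184]
tool_rot: [0.001, 0.937, -0.349, -0.001]
contact_force: [0.3, -0.0, -0.2]
gripper_width: 0.598
grasp_force: 0.0
```

Request:
{"fn": "send_rows", "kwargs": {"rows": [{"x":0,"y":0,"z":0,"wx":0,"wy":0,"wz":0.15,"hand":0.2},{"x":0,"y":0,"z":0,"wx":0,"wy":0,"wz":0.15,"hand":0.2},{"x":0,"y":0,"z":0,"wx":0,"wy":0,"wz":0.15,"hand":0.2},{"x":0,"y":0,"z":0,"wx":0,"wy":0,"wz":0.15,"hand":0.2},{"x":0,"y":0,"z":0,"wx":0,"wy":0,"wz":0.15,"hand":0.2},{"x":0,"y":0,"z":0,"wx":0,"wy":0,"wz":0.12,"hand":0.2},{"x":0,"y":0,"z":0,"wx":0,"wy":0,"wz":0,"hand":0.2},{"x":0,"y":0,"z":0,"wx":0,"wy":0,"wz":0,"hand":0.2},{"x":0,"y":0,"z":0,"wx":0,"wy":0,"wz":0,"hand":0.2},{"x":0,"y":0,"z":0,"wx":0,"wy":0,"wz":0,"hand":0.2}]}}

```text
time: 10.45
tool_pos: [0.5392, 0.0338, 0.2189]
tool_rot: [0.0, 0.768, -0.64, -0.0]
contact_force: [0.6, -0.4, 0.5]
gripper_width: 0.597
grasp_force: 0.0
```

```bash
python3 - <<'E'
from h import *
look("g2");go((.5405,.0352,.216))
E
```

```text
t 10.45 p [0.5392 0.0338 0.2189] q [-0.075  -0.1292  1.8421 -0.0002  1.4291  2.8858] F [ 0.6496 -0.3803  0.543 ] T [0.0144 0.019  0.0079] w 0.5970633636211086 g 0.0
off O [-0.0003  0.0013  0.0039] finger deg 10.360540612490468
red tip rows [0, 0, 0, 0, 0, 0, 0, 25, 53, 46, 1, 0, 0, 22, 16, 0, 0, 0]
white rows   [70, 92, 95, 96, 97, 96, 94, 93, 91, 91, 99, 164, 152, 59, 52, 55, 58, 60]
t 10.5 p [0.5392 0.0339 0.219 ] q [-0.075  -0.1293  1.842  -0.0001  1.4291  2.886 ] F [-0.6085  0.002   0.1115] T [ 0.002  -0.0051 -0.0115] w 0.5995994162015241 g 0.0
R [[0.17958894246851925, -0.9837417039556968, -0.00026765907663577976], [-0.983741739257916, -0.1795889226904242, -9.637792026444763e-05], [4.67423742833206e-05, 0.0002806158143554572, -0.9999999595349569]]
-> (0.5405, 0.0352, 0.216) units [-0.0073 -0.0099  0.0201]
```

Request:
{"fn": "send_rows", "kwargs": {"rows": [{"x":-0.008,"y":-0.007,"z":0.013,"wx":0,"wy":0,"wz":0,"hand":0},{"x":0,"y":0,"z":0,"wx":0,"wy":0,"wz":0,"hand":-0.1},{"x":0,"y":0,"z":0,"wx":0,"wy":0,"wz":0,"hand":-0.2},{"x":0,"y":0,"z":0,"wx":0,"wy":0,"wz":0,"hand":-1},{"x":0,"y":0,"z":0,"wx":0,"wy":0,"wz":0,"hand":-1},{"x":0,"y":0,"z":0,"wx":0,"wy":0,"wz":0,"hand":-1},{"x":0,"y":0,"z":0,"wx":0,"wy":0,"wz":0,"hand":-1},{"x":0,"y":0,"z":0,"wx":0,"wy":0,"wz":0,"hand":-1},{"x":0,"y":0,"z":0,"wx":0,"wy":0,"wz":0,"hand":-1},{"x":0,"y":0,"z":0,"wx":0,"wy":0,"wz":0,"hand":-1}]}}

```text
time: 11.33
tool_pos: [0.5392, 0.0353, 0.2171]
tool_rot: [0.001, 0.768, -0.641, -0.001]
contact_force: [-4.8, -0.2, 2.2]
gripper_width: 0.385
grasp_force: 59.2
```

```bash
python3 - <<'E'
from h import *
look("g3")
E
```

```text
t 11.33 p [0.5392 0.0353 0.2171] q [-0.0722 -0.126   1.8422 -0.0005  1.4282  2.8896] F [-4.8091 -0.1819  2.2407] T [-0.1141  0.7984  0.0361] w 0.38542777217334345 g 59.17858958244324
off O [-0.0003  0.0028  0.0021] finger deg 10.306130458178217
red tip rows [0, 0, 0, 0, 0, 0, 0, 28, 53, 46, 1, 0, 0, 23, 8, 0, 0, 0]
white rows   [45, 58, 85, 91, 93, 93, 87, 78, 57, 58, 99, 164, 151, 65, 106, 117, 115, 113]
```

Request:
{"fn": "send_rows", "kwargs": {"rows": [{"x":0,"y":0.008,"z":0,"wx":0,"wy":0,"wz":0,"hand":-1},{"x":0,"y":0,"z":0,"wx":0,"wy":0,"wz":-0.05,"hand":-1},{"x":0,"y":0,"z":0,"wx":0,"wy":0,"wz":-0.05,"hand":-1},{"x":0,"y":0,"z":0,"wx":0,"wy":0,"wz":-0.05,"hand":-1},{"x":0,"y":0,"z":0,"wx":0,"wy":0,"wz":-0.05,"hand":-1},{"x":0,"y":0,"z":0,"wx":0,"wy":0,"wz":-0.05,"hand":-1},{"x":0,"y":0,"z":0,"wx":0,"wy":0,"wz":-0.05,"hand":-1},{"x":0,"y":0,"z":0,"wx":0,"wy":0,"wz":0,"hand":-1},{"x":0,"y":0,"z":0,"wx":0,"wy":0,"wz":0,"hand":-1},{"x":0,"y":0,"z":0,"wx":0,"wy":0,"wz":0,"hand":-1}]}}

```text
time: 12.22
tool_pos: [0.5391, 0.0352, 0.2172]
tool_rot: [-0.0, 0.837, -0.546, 0.0]
contact_force: [0.3, 0.9, -0.2]
gripper_width: 0.385
grasp_force: 59.6
```

```bash
python3 - <<'E'
from h import *
look("g4")
E
```

```text
t 12.22 p [0.5391 0.0352 0.2172] q [-0.0727 -0.1285  1.8444  0.0003  1.4251  2.6543] F [ 0.3392  0.85   -0.1586] T [0.0906 0.0675 0.0251] w 0.38472321262451703 g 59.632508754730225
off O [-0.0004  0.0027  0.0022] finger deg 23.75069338530045
red tip rows [0, 0, 0, 0, 0, 0, 0, 27, 53, 41, 0, 0, 0, 22, 5, 0, 0, 0]
white rows   [49, 73, 92, 96, 96, 96, 94, 92, 83, 81, 105, 165, 153, 59, 53, 60, 59, 56]
```

Well centred now, with forces near zero. I'll keep stepping by 0.2 rad.

Request:
{"fn": "send_rows", "kwargs": {"rows": [{"x":0,"y":0,"z":0,"wx":0,"wy":0,"wz":-0.05,"hand":-1},{"x":0,"y":0,"z":0,"wx":0,"wy":0,"wz":-0.05,"hand":-1},{"x":0,"y":0,"z":0,"wx":0,"wy":0,"wz":-0.05,"hand":-1},{"x":0,"y":0,"z":0,"wx":0,"wy":0,"wz":-0.05,"hand":-1},{"x":0,"y":0,"z":0,"wx":0,"wy":0,"wz":-0.05,"hand":-1},{"x":0,"y":0,"z":0,"wx":0,"wy":0,"wz":0,"hand":-1},{"x":0,"y":0,"z":0,"wx":0,"wy":0,"wz":0,"hand":-1},{"x":0,"y":0,"z":0,"wx":0,"wy":0,"wz":0,"hand":-1},{"x":0,"y":0,"z":0,"wx":0,"wy":0,"wz":0,"hand":-1},{"x":0,"y":0,"z":0,"wx":0,"wy":0,"wz":0,"hand":-1}]}}

```text
time: 13.1
tool_pos: [0.5392, 0.0352, 0.2172]
tool_rot: [-0.0, 0.887, -0.462, 0.0]
contact_force: [1.3, 2.7, -0.4]
gripper_width: 0.382
grasp_force: 59.6
```

```bash
python3 - <<'E'
from h import *
look("g5")
E
```

```text
t 13.1 p [0.5392 0.0352 0.2172] q [-0.0727 -0.1285  1.8443  0.0004  1.4251  2.4578] F [ 1.2539  2.6558 -0.3517] T [ 0.273  -0.1672 -0.0059] w 0.3817675133893082 g 59.62588727474213
off O [-0.0003  0.0027  0.0022] finger deg 35.00932067263534
red tip rows [0, 0, 0, 0, 0, 0, 0, 40, 56, 40, 0, 0, 0, 22, 6, 0, 0, 0]
white rows   [49, 70, 94, 96, 97, 97, 96, 95, 92, 92, 106, 164, 153, 59, 49, 51, 55, 52]
```

Request:
{"fn": "send_rows", "kwargs": {"rows": [{"x":0,"y":0,"z":0,"wx":0,"wy":0,"wz":-0.05,"hand":-1},{"x":0,"y":0,"z":0,"wx":0,"wy":0,"wz":-0.05,"hand":-1},{"x":0,"y":0,"z":0,"wx":0,"wy":0,"wz":-0.05,"hand":-1},{"x":0,"y":0,"z":0,"wx":0,"wy":0,"wz":-0.05,"hand":-1},{"x":0,"y":0,"z":0,"wx":0,"wy":0,"wz":-0.05,"hand":-1},{"x":0,"y":0,"z":0,"wx":0,"wy":0,"wz":0,"hand":-1},{"x":0,"y":0,"z":0,"wx":0,"wy":0,"wz":0,"hand":-1},{"x":0,"y":0,"z":0,"wx":0,"wy":0,"wz":0,"hand":-1},{"x":0,"y":0,"z":0,"wx":0,"wy":0,"wz":0,"hand":-1},{"x":0,"y":0,"z":0,"wx":0,"wy":0,"wz":0,"hand":-1}]}}

```text
time: 13.98
tool_pos: [0.5392, 0.0353, 0.2172]
tool_rot: [-0.0, 0.928, -0.372, 0.0]
contact_force: [2.6, 3.0, -1.3]
gripper_width: 0.378
grasp_force: 59.6
```

```bash
python3 - <<'E'
from h import *
look("g6")
E
```

```text
t 13.98 p [0.5392 0.0353 0.2172] q [-0.0727 -0.1284  1.8443  0.0005  1.4251  2.2614] F [ 2.5844  3.0209 -1.3379] T [ 0.4682 -0.4444  0.0231] w 0.37787485051830283 g 59.59094166755676
off O [-0.0003  0.0028  0.0022] finger deg 46.26493401092847
red tip rows [0, 0, 0, 0, 0, 0, 0, 39, 55, 40, 0, 0, 0, 24, 5, 0, 0, 0]
white rows   [47, 69, 93, 96, 96, 96, 95, 93, 93, 93, 108, 163, 143, 55, 51, 55, 59, 57]
```

```bash
python3 - <<'E'
import cv2,numpy as np
for t in["side3"]+["g%d"%i for i in range(7)]:
    g=cv2.imread(f"pics/{t}.png")[168:174,256:271].astype(float)
    r=np.clip(g[...,2]-3*g[...,1]+g[...,0]*0+0,0,None); y,x=np.mgrid[168:174,256:271]
    q=g[...,2]/(g[...,1]+1); i=np.argsort(q.ravel())[-5:]
    print(t,[(int(x.ravel()[k]),int(y.ravel()[k]),round(float(q.ravel()[k]),2)) for k in i[::-1]])
E
```

```text
side3 [(264, 170, 2.15), (263, 169, 1.91), (263, 170, 1.9), (265, 171, 1.88), (262, 169, 1.86)]
g0 [(264, 170, 2.15), (262, 169, 1.93), (263, 169, 1.93), (263, 170, 1.93), (265, 171, 1.87)]
g1 [(263, 169, 2.15), (266, 170, 1.9), (264, 169, 1.87), (267, 170, 1.87), (262, 169, 1.83)]
g2 [(263, 169, 2.12), (262, 169, 2.04), (265, 170, 1.95), (266, 170, 1.89), (264, 169, 1.86)]
g3 [(263, 169, 2.15), (262, 169, 2.04), (264, 169, 1.89), (264, 170, 1.82), (263, 170, 1.81)]
g4 [(263, 169, 2.12), (262, 169, 2.05), (264, 169, 1.9), (263, 170, 1.75), (265, 169, 1.64)]
g5 [(266, 169, 2.14), (263, 169, 2.12), (262, 169, 2.04), (265, 169, 1.97), (264, 169, 1.96)]
g6 [(263, 169, 2.2), (262, 169, 2.05), (266, 169, 1.99), (264, 169, 1.94), (267, 169, 1.87)]
```

The red line on the knob moves the right way (anticlockwise), so the knob is following. I'll continue.

Request:
{"fn": "send_rows", "kwargs": {"rows": [{"x":0,"y":0,"z":0,"wx":0,"wy":0,"wz":-0.05,"hand":-1},{"x":0,"y":0,"z":0,"wx":0,"wy":0,"wz":-0.05,"hand":-1},{"x":0,"y":0,"z":0,"wx":0,"wy":0,"wz":-0.05,"hand":-1},{"x":0,"y":0,"z":0,"wx":0,"wy":0,"wz":-0.05,"hand":-1},{"x":0,"y":0,"z":0,"wx":0,"wy":0,"wz":-0.05,"hand":-1},{"x":0,"y":0,"z":0,"wx":0,"wy":0,"wz":0,"hand":-1},{"x":0,"y":0,"z":0,"wx":0,"wy":0,"wz":0,"hand":-1},{"x":0,"y":0,"z":0,"wx":0,"wy":0,"wz":0,"hand":-1},{"x":0,"y":0,"z":0,"wx":0,"wy":0,"wz":0,"hand":-1},{"x":0,"y":0,"z":0,"wx":0,"wy":0,"wz":0,"hand":-1}]}}

```text
time: 14.87
tool_pos: [0.5392, 0.0353, 0.2172]
tool_rot: [-0.0, 0.96, -0.28, 0.0]
contact_force: [2.5, 3.4, -1.4]
gripper_width: 0.379
grasp_force: 59.7
```

```bash
python3 - <<'E'
from h import *
look("g7")
E
```

```text
t 14.87 p [0.5392 0.0353 0.2172] q [-0.0726 -0.1284  1.8443  0.0004  1.425   2.0648] F [ 2.4777  3.4319 -1.4445] T [ 0.4664 -0.5721  0.0005] w 0.37949942424531125 g 59.730936884880066
off O [-0.0003  0.0028  0.0022] finger deg 57.52902252175474
red tip rows [0, 0, 0, 0, 0, 0, 0, 0, 0, 30, 56, 54, 5, 2, 0, 0, 0, 0]
white rows   [45, 69, 94, 96, 97, 96, 96, 95, 94, 92, 86, 71, 85, 150, 108, 66, 59, 52]
```

The stem dropped about 2.2 px, roughly 7.5 mm. One small extra step back will show whether the drop is complete.

Request:
{"fn": "send_rows", "kwargs": {"rows": [{"x":0,"y":0,"z":0,"wx":0,"wy":0,"wz":-0.04,"hand":-1},{"x":0,"y":0,"z":0,"wx":0,"wy":0,"wz":-0.04,"hand":-1},{"x":0,"y":0,"z":0,"wx":0,"wy":0,"wz":-0.04,"hand":-1},{"x":0,"y":0,"z":0,"wx":0,"wy":0,"wz":0,"hand":-1},{"x":0,"y":0,"z":0,"wx":0,"wy":0,"wz":0,"hand":-1},{"x":0,"y":0,"z":0,"wx":0,"wy":0,"wz":0,"hand":-1},{"x":0,"y":0,"z":0,"wx":0,"wy":0,"wz":0,"hand":-1},{"x":0,"y":0,"z":0,"wx":0,"wy":0,"wz":0,"hand":-1},{"x":0,"y":0,"z":0,"wx":0,"wy":0,"wz":0,"hand":-1},{"x":0,"y":0,"z":0,"wx":0,"wy":0,"wz":0,"hand":-1}]}}

```text
time: 15.75
tool_pos: [0.5392, 0.0353, 0.2172]
tool_rot: [-0.0, 0.972, -0.234, 0.0]
contact_force: [3.9, 3.6, -0.7]
gripper_width: 0.38
grasp_force: 59.7
```

```bash
python3 - <<'E'
from h import *
look("g8")
f=cv2.imread("pics/g8.png");cv2.imwrite("pics/z8.png",cv2.resize(f[130:200,225:300],None,fx=8,fy=8,interpolation=cv2.INTER_CUBIC))
E
```

```text
t 15.75 p [0.5392 0.0353 0.2172] q [-0.0727 -0.1284  1.8443  0.0005  1.4249  1.9705] F [ 3.9086  3.5614 -0.6566] T [ 0.4886 -0.506   0.0287] w 0.38011548778937304 g 59.679442048072815
off O [-0.0003  0.0028  0.0022] finger deg 62.929951893713394
red tip rows [0, 0, 0, 0, 0, 0, 0, 0, 0, 21, 56, 46, 0, 1, 0, 0, 0, 0]
white rows   [45, 71, 93, 96, 96, 96, 96, 94, 92, 91, 86, 71, 94, 149, 109, 65, 58, 54]
```

View pics/z8.png

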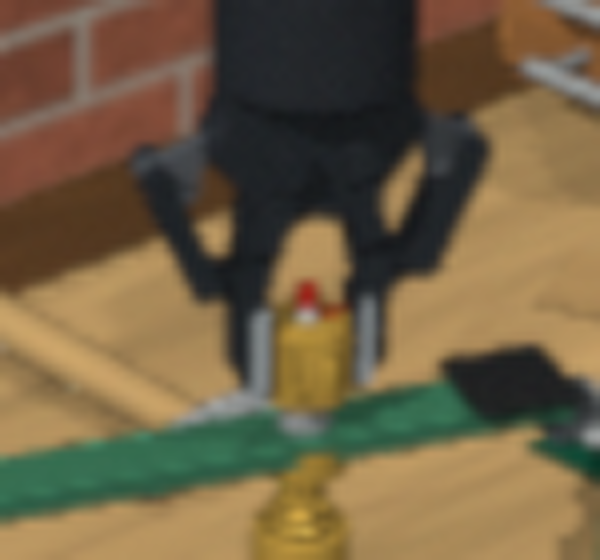

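The stem tip is now at (308,290) in the crop, down from 270, and the red line is at (333,312). The last step changed nothing, so the drop is complete. I'll turn forward 1.15 units now, then release, wind back 6.85 units and regrip for the remaining 6.85 (8 units = one full turn).

Request:
{"fn": "send_rows", "kwargs": {"rows": [{"x":0,"y":0,"z":0,"wx":0,"wy":0,"wz":0.115,"hand":-1},{"x":0,"y":0,"z":0,"wx":0,"wy":0,"wz":0.115,"hand":-1},{"x":0,"y":0,"z":0,"wx":0,"wy":0,"wz":0.115,"hand":-1},{"x":0,"y":0,"z":0,"wx":0,"wy":0,"wz":0.115,"hand":-1},{"x":0,"y":0,"z":0,"wx":0,"wy":0,"wz":0.115,"hand":-1},{"x":0,"y":0,"z":0,"wx":0,"wy":0,"wz":0.115,"hand":-1},{"x":0,"y":0,"z":0,"wx":0,"wy":0,"wz":0.115,"hand":-1},{"x":0,"y":0,"z":0,"wx":0,"wy":0,"wz":0.115,"hand":-1},{"x":0,"y":0,"z":0,"wx":0,"wy":0,"wz":0.115,"hand":-1},{"x":0,"y":0,"z":0,"wx":0,"wy":0,"wz":0.115,"hand":-1}]}}

```text
time: 16.63
tool_pos: [0.539, 0.0352, 0.2172]
tool_rot: [-0.0, 0.771, -0.637, -0.0]
contact_force: [3.6, 2.8, -0.3]
gripper_width: 0.38
grasp_force: 59.7
```

```bash
python3 - <<'E'
from h import *
look("g9")
E
```

```text
t 16.63 p [0.539  0.0352 0.2172] q [-0.0727 -0.1285  1.8444  0.0003  1.4255  2.8781] F [ 3.5805  2.762  -0.3091] T [ 0.49   -0.4419  0.0916] w 0.3803894587210805 g 59.70695972442627
off O [-0.0005  0.0027  0.0022] finger deg 10.925792215448837
red tip rows [0, 0, 0, 0, 0, 0, 0, 0, 0, 7, 45, 55, 16, 0, 0, 0, 0, 0]
white rows   [44, 57, 83, 92, 92, 94, 94, 95, 89, 73, 63, 52, 75, 133, 108, 113, 117, 123]
```

Request:
{"fn": "send_rows", "kwargs": {"rows": [{"x":0,"y":0,"z":0,"wx":0,"wy":0,"wz":0,"hand":-1},{"x":0,"y":0,"z":0,"wx":0,"wy":0,"wz":0,"hand":-1},{"x":0,"y":0,"z":0,"wx":0,"wy":0,"wz":0,"hand":0.2},{"x":0,"y":0,"z":0,"wx":0,"wy":0,"wz":0,"hand":0.2},{"x":0,"y":0,"z":0,"wx":0,"wy":0,"wz":0,"hand":0.2},{"x":0,"y":0,"z":0,"wx":0,"wy":0,"wz":0,"hand":0.2},{"x":0,"y":0,"z":0,"wx":0,"wy":0,"wz":-0.15,"hand":0.2},{"x":0,"y":0,"z":0,"wx":0,"wy":0,"wz":-0.15,"hand":0.2},{"x":0,"y":0,"z":0,"wx":0,"wy":0,"wz":-0.15,"hand":0.2},{"x":0,"y":0,"z":0,"wx":0,"wy":0,"wz":-0.15,"hand":0.2}]}}

```text
time: 17.52
tool_pos: [0.5388, 0.0348, 0.2172]
tool_rot: [0.0, 0.901, -0.434, -0.0]
contact_force: [-1.2, -0.9, 1.0]
gripper_width: 0.597
grasp_force: 0.0
```

```bash
python3 - <<'E'
from h import *
look("g10")
E
```

```text
t 17.52 p [0.5388 0.0348 0.2172] q [-0.0731 -0.1286  1.8445 -0.0006  1.4261  2.3961] F [-1.1903 -0.9126  0.9685] T [0.0285 0.0236 0.0171] w 0.5972391029210938 g 0.0
off O [-0.0007  0.0023  0.0022] finger deg 38.53070974889138
red tip rows [0, 0, 0, 0, 0, 0, 0, 0, 0, 11, 52, 54, 15, 0, 21, 0, 0, 0]
white rows   [49, 71, 93, 96, 96, 97, 96, 95, 94, 94, 88, 75, 75, 132, 104, 62, 58, 58]
```

The bolt sank a bit further, so it is engaged. Now I wind the open gripper back by the remaining 6.25 units and regrip.

Request:
{"fn": "send_rows", "kwargs": {"rows": [{"x":0,"y":0,"z":0,"wx":0,"wy":0,"wz":-0.15,"hand":0.2},{"x":0,"y":0,"z":0,"wx":0,"wy":0,"wz":-0.15,"hand":0.2},{"x":0,"y":0,"z":0,"wx":0,"wy":0,"wz":-0.15,"hand":0.2},{"x":0,"y":0,"z":0,"wx":0,"wy":0,"wz":-0.15,"hand":0.2},{"x":0,"y":0,"z":0,"wx":0,"wy":0,"wz":-0.15,"hand":0.2},{"x":0,"y":0,"z":0,"wx":0,"wy":0,"wz":-0.15,"hand":0.2},{"x":0,"y":0,"z":0,"wx":0,"wy":0,"wz":-0.15,"hand":0.2},{"x":0,"y":0,"z":0,"wx":0,"wy":0,"wz":-0.15,"hand":0.2},{"x":0,"y":0,"z":0,"wx":0,"wy":0,"wz":-0.15,"hand":0.2},{"x":0,"y":0,"z":0,"wx":0,"wy":0,"wz":-0.15,"hand":0.2}]}}

```text
time: 18.4
tool_pos: [0.5388, 0.0349, 0.2172]
tool_rot: [0.0, 0.99, 0.138, -0.0]
contact_force: [0.7, -0.0, 0.9]
gripper_width: 0.603
grasp_force: 0.0
```

Request:
{"fn": "send_rows", "kwargs": {"rows": [{"x":0,"y":0,"z":0,"wx":0,"wy":0,"wz":-0.15,"hand":0.2},{"x":0,"y":0,"z":0,"wx":0,"wy":0,"wz":-0.15,"hand":0.2},{"x":0,"y":0,"z":0,"wx":0,"wy":0,"wz":-0.15,"hand":0.2},{"x":0,"y":0,"z":0,"wx":0,"wy":0,"wz":-0.15,"hand":0.2},{"x":0,"y":0,"z":0,"wx":0,"wy":0,"wz":-0.15,"hand":0.2},{"x":0,"y":0,"z":0,"wx":0,"wy":0,"wz":-0.15,"hand":0.2},{"x":0,"y":0,"z":0,"wx":0,"wy":0,"wz":-0.15,"hand":0.2},{"x":0,"y":0,"z":0,"wx":0,"wy":0,"wz":-0.15,"hand":0.2},{"x":0,"y":0,"z":0,"wx":0,"wy":0,"wz":-0.15,"hand":0.2},{"x":0,"y":0,"z":0,"wx":0,"wy":0,"wz":-0.15,"hand":0.2}]}}

```text
time: 19.23
tool_pos: [0.5389, 0.0349, 0.2172]
tool_rot: [0.0, 0.747, 0.665, -0.0]
contact_force: [-0.8, -0.1, -0.3]
gripper_width: 0.603
grasp_force: 0.0
```

Request:
{"fn": "send_rows", "kwargs": {"rows": [{"x":0,"y":0,"z":0,"wx":0,"wy":0,"wz":-0.15,"hand":0.2},{"x":0,"y":0,"z":0,"wx":0,"wy":0,"wz":-0.15,"hand":0.2},{"x":0,"y":0,"z":0,"wx":0,"wy":0,"wz":-0.15,"hand":0.2},{"x":0,"y":0,"z":0,"wx":0,"wy":0,"wz":-0.15,"hand":0.2},{"x":0,"y":0,"z":0,"wx":0,"wy":0,"wz":-0.15,"hand":0.2},{"x":0,"y":0,"z":0,"wx":0,"wy":0,"wz":-0.15,"hand":0.2},{"x":0,"y":0,"z":0,"wx":0,"wy":0,"wz":-0.15,"hand":0.2},{"x":0,"y":0,"z":0,"wx":0,"wy":0,"wz":-0.15,"hand":0.2},{"x":0,"y":0,"z":0,"wx":0,"wy":0,"wz":-0.15,"hand":0.2},{"x":0,"y":0,"z":0,"wx":0,"wy":0,"wz":-0.15,"hand":0.2}]}}

```text
time: 20.07
tool_pos: [0.5388, 0.0349, 0.2171]
tool_rot: [-0.0, 0.251, 0.968, -0.0]
contact_force: [-0.2, -0.9, 0.5]
gripper_width: 0.599
grasp_force: 0.0
```

Request:
{"fn": "send_rows", "kwargs": {"rows": [{"x":0,"y":0,"z":0,"wx":0,"wy":0,"wz":-0.15,"hand":0.2},{"x":0,"y":0,"z":0,"wx":0,"wy":0,"wz":-0.15,"hand":0.2},{"x":0,"y":0,"z":0,"wx":0,"wy":0,"wz":-0.15,"hand":0.2},{"x":0,"y":0,"z":0,"wx":0,"wy":0,"wz":-0.15,"hand":0.2},{"x":0,"y":0,"z":0,"wx":0,"wy":0,"wz":-0.15,"hand":0.2},{"x":0,"y":0,"z":0,"wx":0,"wy":0,"wz":-0.15,"hand":0.2},{"x":0,"y":0,"z":0,"wx":0,"wy":0,"wz":-0.15,"hand":0.2},{"x":0,"y":0,"z":0,"wx":0,"wy":0,"wz":-0.15,"hand":0.2},{"x":0,"y":0,"z":0,"wx":0,"wy":0,"wz":-0.15,"hand":0.2},{"x":0,"y":0,"z":0,"wx":0,"wy":0,"wz":-0.15,"hand":0.2}]}}

```text
time: 20.9
tool_pos: [0.5388, 0.0349, 0.2172]
tool_rot: [-0.0, -0.329, 0.944, -0.0]
contact_force: [0.3, -1.0, -0.1]
gripper_width: 0.597
grasp_force: 0.0
```

Request:
{"fn": "send_rows", "kwargs": {"rows": [{"x":0,"y":0,"z":0,"wx":0,"wy":0,"wz":-0.15,"hand":0.2},{"x":0,"y":0,"z":0,"wx":0,"wy":0,"wz":-0.1,"hand":0.2},{"x":0,"y":0,"z":0,"wx":0,"wy":0,"wz":0,"hand":0.2},{"x":0,"y":0,"z":0,"wx":0,"wy":0,"wz":0,"hand":0.2},{"x":0,"y":0,"z":0,"wx":0,"wy":0,"wz":0,"hand":0.2},{"x":0,"y":0,"z":0,"wx":0,"wy":0,"wz":0,"hand":0.2},{"x":0,"y":0,"z":0,"wx":0,"wy":0,"wz":0,"hand":0.2},{"x":0,"y":0,"z":0,"wx":0,"wy":0,"wz":0,"hand":0.2},{"x":0,"y":0,"z":0,"wx":0,"wy":0,"wz":0,"hand":0.2},{"x":0,"y":0,"z":0,"wx":0,"wy":0,"wz":0,"hand":0.2}]}}

```text
time: 21.73
tool_pos: [0.539, 0.0351, 0.2171]
tool_rot: [-0.0, -0.418, 0.908, -0.0]
contact_force: [0.1, 0.7, 0.1]
gripper_width: 0.598
grasp_force: 0.0
```

```bash
python3 - <<'E'
from h import *
look("g11");go((.5393,.0353,.217))
E
```

```text
t 21.73 p [0.539  0.0351 0.2171] q [-0.0728 -0.1285  1.8445 -0.      1.4256 -2.5062] F [0.1053 0.6643 0.1128] T [0.0149 0.0219 0.0038] w 0.5984377118711569 g 0.0
off O [-0.0005  0.0026  0.0021] finger deg 139.4203220344458
red tip rows [0, 0, 0, 0, 0, 0, 0, 0, 0, 0, 0, 0, 0, 0, 0, 0, 0, 0]
white rows   [91, 98, 72, 64, 63, 59, 42, 45, 44, 42, 41, 39, 39, 40, 44, 54, 87, 110]
t 21.78 p [0.539  0.0351 0.2172] q [-0.0728 -0.1285  1.8444  0.      1.4256 -2.5062] F [ 0.9957  0.2486 -0.1262] T [-0.0052  0.03    0.0206] w 0.5993890484110077 g 0.0
R [[-0.6504621557224358, -0.759538665105943, -1.349086973220466e-05], [-0.759538665220737, 0.6504621556800979, 7.918426633365949e-06], [2.760949013163108e-06, 1.5397474046934734e-05, -0.9999999998776475]]
-> (0.5393, 0.0353, 0.217) units [-0.0025 -0.0006  0.001 ]
```

Now I grip, check the grip, and start forward.

Request:
{"fn": "send_rows", "kwargs": {"rows": [{"x":0,"y":0,"z":0,"wx":0,"wy":0,"wz":0,"hand":0},{"x":0,"y":0,"z":0,"wx":0,"wy":0,"wz":0,"hand":-0.1},{"x":0,"y":0,"z":0,"wx":0,"wy":0,"wz":0,"hand":-0.2},{"x":0,"y":0,"z":0,"wx":0,"wy":0,"wz":0,"hand":-1},{"x":0,"y":0,"z":0,"wx":0,"wy":0,"wz":0,"hand":-1},{"x":0,"y":0,"z":0,"wx":0,"wy":0,"wz":0,"hand":-1},{"x":0,"y":0,"z":0,"wx":0,"wy":0,"wz":0,"hand":-1},{"x":0,"y":0,"z":0,"wx":0,"wy":0,"wz":0,"hand":-1},{"x":0,"y":0,"z":0,"wx":0,"wy":0,"wz":0,"hand":-1},{"x":0,"y":0,"z":0,"wx":0,"wy":0,"wz":0,"hand":-1}]}}

```text
time: 22.62
tool_pos: [0.5389, 0.0352, 0.2174]
tool_rot: [-0.0, -0.418, 0.908, 0.0]
contact_force: [-4.6, 1.2, 4.2]
gripper_width: 0.379
grasp_force: 59.4
```

Request:
{"fn": "send_rows", "kwargs": {"rows": [{"x":0,"y":0,"z":0,"wx":0,"wy":0,"wz":0.05,"hand":-1},{"x":0,"y":0,"z":0,"wx":0,"wy":0,"wz":0.1,"hand":-1},{"x":0,"y":0,"z":0,"wx":0,"wy":0,"wz":0.1,"hand":-1},{"x":0,"y":0,"z":0,"wx":0,"wy":0,"wz":0.1,"hand":-1},{"x":0,"y":0,"z":0,"wx":0,"wy":0,"wz":0.1,"hand":-1},{"x":0,"y":0,"z":0,"wx":0,"wy":0,"wz":0.1,"hand":-1},{"x":0,"y":0,"z":0,"wx":0,"wy":0,"wz":0.1,"hand":-1},{"x":0,"y":0,"z":0,"wx":0,"wy":0,"wz":0.1,"hand":-1},{"x":0,"y":0,"z":0,"wx":0,"wy":0,"wz":0.1,"hand":-1},{"x":0,"y":0,"z":0,"wx":0,"wy":0,"wz":0.1,"hand":-1}]}}

```text
time: 23.45
tool_pos: [0.5387, 0.0354, 0.2174]
tool_rot: [-0.0, -0.057, 0.998, 0.0]
contact_force: [-4.7, 1.6, 4.1]
gripper_width: 0.385
grasp_force: 59.4
```

```bash
python3 - <<'E'
from h import *
look("g12")
E
```

```text
t 23.45 p [0.5387 0.0354 0.2174] q [-0.0725 -0.1288  1.8444  0.0007  1.4267 -1.7566] F [-4.6763  1.619   4.0674] T [0.3631 0.6298 0.0555] w 0.38461237427232087 g 59.43432033061981
off O [-0.0008  0.0029  0.0024] finger deg 96.48361242544797
red tip rows [0, 0, 0, 0, 0, 0, 0, 0, 0, 0, 5, 13, 3, 0, 0, 6, 0, 0]
white rows   [33, 36, 42, 41, 35, 36, 53, 81, 52, 38, 27, 28, 36, 63, 66, 89, 93, 109]
```

Request:
{"fn": "send_rows", "kwargs": {"rows": [{"x":0,"y":0,"z":0,"wx":0,"wy":0,"wz":0.1,"hand":-1},{"x":0,"y":0,"z":0,"wx":0,"wy":0,"wz":0.1,"hand":-1},{"x":0,"y":0,"z":0,"wx":0,"wy":0,"wz":0.1,"hand":-1},{"x":0,"y":0,"z":0,"wx":0,"wy":0,"wz":0.1,"hand":-1},{"x":0,"y":0,"z":0,"wx":0,"wy":0,"wz":0.1,"hand":-1},{"x":0,"y":0,"z":0,"wx":0,"wy":0,"wz":0.1,"hand":-1},{"x":0,"y":0,"z":0,"wx":0,"wy":0,"wz":0.1,"hand":-1},{"x":0,"y":0,"z":0,"wx":0,"wy":0,"wz":0.1,"hand":-1},{"x":0,"y":0,"z":0,"wx":0,"wy":0,"wz":0.1,"hand":-1},{"x":0,"y":0,"z":0,"wx":0,"wy":0,"wz":0.1,"hand":-1}]}}

```text
time: 24.33
tool_pos: [0.5388, 0.0357, 0.2173]
tool_rot: [-0.0, 0.329, 0.944, 0.001]
contact_force: [-3.9, 2.9, 4.0]
gripper_width: 0.381
grasp_force: 59.4
```

```bash
python3 - <<'E'
from h import *
look("g13")
E
```

```text
t 24.33 p [0.5388 0.0357 0.2173] q [-0.0724 -0.1288  1.8444  0.0013  1.4264 -0.9729] F [-3.9037  2.9321  4.0238] T [0.4979 0.6385 0.0903] w 0.38094163636023387 g 59.445127844810486
off O [-0.0007  0.0032  0.0023] finger deg 51.585041319319615
red tip rows [0, 0, 0, 0, 0, 0, 0, 0, 0, 0, 36, 60, 44, 9, 3, 25, 2, 0]
white rows   [45, 65, 93, 96, 97, 96, 96, 96, 94, 93, 88, 79, 55, 76, 89, 59, 57, 57]
```

Request:
{"fn": "send_rows", "kwargs": {"rows": [{"x":0,"y":0,"z":0,"wx":0,"wy":0,"wz":0.1,"hand":-1},{"x":0,"y":0,"z":0,"wx":0,"wy":0,"wz":0.1,"hand":-1},{"x":0,"y":0,"z":0,"wx":0,"wy":0,"wz":0.1,"hand":-1},{"x":0,"y":0,"z":0,"wx":0,"wy":0,"wz":0.1,"hand":-1},{"x":0,"y":0,"z":0,"wx":0,"wy":0,"wz":0.1,"hand":-1},{"x":0,"y":0,"z":0,"wx":0,"wy":0,"wz":0.1,"hand":-1},{"x":0,"y":0,"z":0,"wx":0,"wy":0,"wz":0.1,"hand":-1},{"x":0,"y":0,"z":0,"wx":0,"wy":0,"wz":0.1,"hand":-1},{"x":0,"y":0,"z":0,"wx":0,"wy":0,"wz":0.1,"hand":-1},{"x":0,"y":0,"z":0,"wx":0,"wy":0,"wz":0.1,"hand":-1}]}}

```text
time: 25.22
tool_pos: [0.5391, 0.0358, 0.2173]
tool_rot: [-0.0, 0.665, 0.747, 0.001]
contact_force: [-3.1, 2.9, 3.1]
gripper_width: 0.377
grasp_force: 59.4
```

```bash
python3 - <<'E'
from h import *
look("g14")
E
```

```text
t 25.22 p [0.5391 0.0358 0.2173] q [-0.0722 -0.1286  1.8443  0.0017  1.4256 -0.1875] F [-3.1337  2.8693  3.0838] T [0.5008 0.4412 0.1115] w 0.37729673701529587 g 59.432732462882996
off O [-0.0004  0.0033  0.0023] finger deg 6.592589520861021
red tip rows [0, 0, 0, 0, 0, 0, 0, 0, 0, 0, 18, 48, 54, 17, 9, 0, 0, 0]
white rows   [38, 50, 70, 77, 87, 92, 93, 95, 92, 85, 60, 46, 49, 68, 111, 125, 125, 126]
```

The stem keeps sinking. 3.90 units remain.

Request:
{"fn": "send_rows", "kwargs": {"rows": [{"x":0,"y":0,"z":0,"wx":0,"wy":0,"wz":0.1,"hand":-1},{"x":0,"y":0,"z":0,"wx":0,"wy":0,"wz":0.1,"hand":-1},{"x":0,"y":0,"z":0,"wx":0,"wy":0,"wz":0.1,"hand":-1},{"x":0,"y":0,"z":0,"wx":0,"wy":0,"wz":0.1,"hand":-1},{"x":0,"y":0,"z":0,"wx":0,"wy":0,"wz":0.1,"hand":-1},{"x":0,"y":0,"z":0,"wx":0,"wy":0,"wz":0.1,"hand":-1},{"x":0,"y":0,"z":0,"wx":0,"wy":0,"wz":0.1,"hand":-1},{"x":0,"y":0,"z":0,"wx":0,"wy":0,"wz":0.1,"hand":-1},{"x":0,"y":0,"z":0,"wx":0,"wy":0,"wz":0.1,"hand":-1},{"x":0,"y":0,"z":0,"wx":0,"wy":0,"wz":0.1,"hand":-1}]}}

```text
time: 26.1
tool_pos: [0.5394, 0.0357, 0.2173]
tool_rot: [-0.0, 0.9, 0.436, 0.001]
contact_force: [-1.9, 2.9, 4.0]
gripper_width: 0.379
grasp_force: 59.4
```

Request:
{"fn": "send_rows", "kwargs": {"rows": [{"x":0,"y":0,"z":0,"wx":0,"wy":0,"wz":0.1,"hand":-1},{"x":0,"y":0,"z":0,"wx":0,"wy":0,"wz":0.1,"hand":-1},{"x":0,"y":0,"z":0,"wx":0,"wy":0,"wz":0.1,"hand":-1},{"x":0,"y":0,"z":0,"wx":0,"wy":0,"wz":0.1,"hand":-1},{"x":0,"y":0,"z":0,"wx":0,"wy":0,"wz":0.1,"hand":-1},{"x":0,"y":0,"z":0,"wx":0,"wy":0,"wz":0.1,"hand":-1},{"x":0,"y":0,"z":0,"wx":0,"wy":0,"wz":0.1,"hand":-1},{"x":0,"y":0,"z":0,"wx":0,"wy":0,"wz":0.1,"hand":-1},{"x":0,"y":0,"z":0,"wx":0,"wy":0,"wz":0.1,"hand":-1},{"x":0,"y":0,"z":0,"wx":0,"wy":0,"wz":0.1,"hand":-1}]}}

```text
time: 26.93
tool_pos: [0.5395, 0.0354, 0.2174]
tool_rot: [-0.0, 0.998, 0.058, 0.001]
contact_force: [-1.7, 3.8, 1.5]
gripper_width: 0.377
grasp_force: 59.4
```

Request:
{"fn": "send_rows", "kwargs": {"rows": [{"x":0,"y":0,"z":0,"wx":0,"wy":0,"wz":0.1,"hand":-1},{"x":0,"y":0,"z":0,"wx":0,"wy":0,"wz":0.1,"hand":-1},{"x":0,"y":0,"z":0,"wx":0,"wy":0,"wz":0.1,"hand":-1},{"x":0,"y":0,"z":0,"wx":0,"wy":0,"wz":0.1,"hand":-1},{"x":0,"y":0,"z":0,"wx":0,"wy":0,"wz":0.1,"hand":-1},{"x":0,"y":0,"z":0,"wx":0,"wy":0,"wz":0.1,"hand":-1},{"x":0,"y":0,"z":0,"wx":0,"wy":0,"wz":0.1,"hand":-1},{"x":0,"y":0,"z":0,"wx":0,"wy":0,"wz":0.1,"hand":-1},{"x":0,"y":0,"z":0,"wx":0,"wy":0,"wz":0.1,"hand":-1},{"x":0,"y":0,"z":0,"wx":0,"wy":0,"wz":0.1,"hand":-1}]}}

```text
time: 27.77
tool_pos: [0.5394, 0.0352, 0.2173]
tool_rot: [-0.0, 0.945, -0.328, 0.001]
contact_force: [-1.8, 1.6, 2.4]
gripper_width: 0.382
grasp_force: 59.4
```

Request:
{"fn": "send_rows", "kwargs": {"rows": [{"x":0,"y":0,"z":0,"wx":0,"wy":0,"wz":0.1,"hand":-1},{"x":0,"y":0,"z":0,"wx":0,"wy":0,"wz":0.1,"hand":-1},{"x":0,"y":0,"z":0,"wx":0,"wy":0,"wz":0.1,"hand":-1},{"x":0,"y":0,"z":0,"wx":0,"wy":0,"wz":0.1,"hand":-1},{"x":0,"y":0,"z":0,"wx":0,"wy":0,"wz":0.1,"hand":-1},{"x":0,"y":0,"z":0,"wx":0,"wy":0,"wz":0.1,"hand":-1},{"x":0,"y":0,"z":0,"wx":0,"wy":0,"wz":0.1,"hand":-1},{"x":0,"y":0,"z":0,"wx":0,"wy":0,"wz":0.1,"hand":-1},{"x":0,"y":0,"z":0,"wx":0,"wy":0,"wz":0.1,"hand":-1},{"x":0,"y":0,"z":0,"wx":0,"wy":0,"wz":0,"hand":-1}]}}

```text
time: 28.6
tool_pos: [0.5391, 0.035, 0.2173]
tool_rot: [-0.0, 0.773, -0.634, 0.0]
contact_force: [-2.3, 1.5, 3.4]
gripper_width: 0.379
grasp_force: 59.5
```

```bash
python3 - <<'E'
from h import *
look("g15")
f=cv2.imread("pics/g15.png");g=cv2.imread("pics/g8.png")
c=lambda f:cv2.resize(f[145:190,235:300],None,fx=6,fy=6,interpolation=cv2.INTER_CUBIC)
cv2.imwrite("pics/z15.png",np.hstack([c(g),c(f)]))
E
```

```text
t 28.6 p [0.5391 0.035  0.2173] q [-0.0728 -0.1285  1.8442 -0.0001  1.4255  2.8724] F [-2.3431  1.4619  3.3811] T [ 0.2127  0.4781 -0.0675] w 0.3789228344119821 g 59.52643096446991
off O [-0.0004  0.0025  0.0023] finger deg 11.251940693387638
red tip rows [0, 0, 0, 0, 0, 0, 0, 0, 0, 0, 0, 9, 47, 47, 6, 0, 0, 0]
white rows   [47, 66, 88, 93, 93, 94, 95, 94, 94, 89, 82, 64, 51, 70, 109, 114, 114, 116]
```

View pics/z15.png

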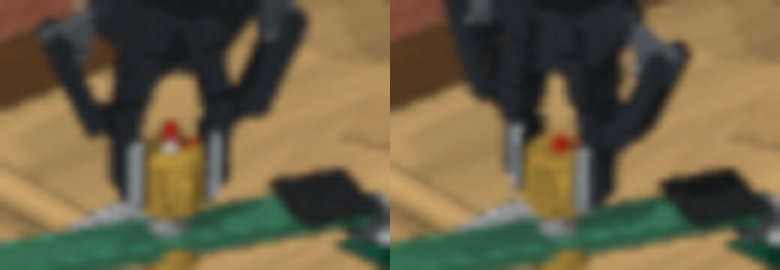

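The tip has dropped another 2.26 px (about 7.7 mm), and the red line is back in the same direction, at (575,145) against (190,142) in the left half. The arm is level and latched, and the grip is 59 N. Handing in.

```bash
python3 -c "
from plant import job_done
print(job_done())"
```

```text
the job is handed in; nothing more can be done
None
```

The job is handed in: the arm is latched, I turned the knob back until the stem dropped one thread (about 7.5 mm in the camera view), then forward one full turn, and the gripper still holds the knob; it took 28.6 s, and I did not recheck the loose parts, shade or jar in a final picture.

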